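# Clamp the model helicopter's tail section

## Robot

A 6-joint arm with a two-finger parallel gripper is mounted at the origin on the work surface. World frame = base frame: x ahead of the robot, y to its left, z up, the work surface at z = 0. Lengths are in m, angles in rad, forces in N, time in s.
With the tool pointing down it reaches from about 0.25 to 0.725 m from the base axis. Payload 4 kg.
Tool frame: the origin (TCP) lies on the centre line of the jaws, within the pads' length; the fingertips stand 22 mm ahead of it and the grasp point (between the pads) lies 3 mm ahead of it; x points along the fingers, y is the direction in which the jaws open and shut, and the axes are right-handed (so a half turn about x gives the same grasp; the last joint's range is limited). The gripper opens to 85 mm and grips with 20 to 120 N. Pads are 22 mm wide; open, the fingers measure 114 mm over their backs; the gripper's body (76 mm by 85 mm) begins 54 mm behind the grasp point. The pads swing forward as they close: fully open they stand 13 mm farther back than shut.
Start: joints at [-1.2, 0.241, 0.005, 1.335, 0, 1.571], TCP at [0.181, -0.466, 0.253] pointing down, gripper open.
Joint ranges: [-2.72, 2.72], [-1.05, 1.87], [-1.09, 1.28], [-1.99, 2.15], [-1.42, 1.44], [-3.14, 3.14]. Speed limits (rad/s): [2.79, 2.79, 3.14, 3.14, 3.14, 3.14].

## Interface

Orientations are given as a unit quaternion [w, x, y, z].
In Python, from station import env, eoat, snapshot, calibration, order, finder gives the robot as it stands. Calls block until the motion is done:
- env.move_ptp(position, orientation): joint-space move of the TCP to a pose.
- env.move_linear(position, vel=0.15, rot=None, guard=None): straight line of the TCP; rot=None keeps the orientation; vel is the mean speed in m/s. With guard (N) it stops when the force on the tool has changed by that much, and returns True; else False.
- env.move_joints(angles): joint-space move.
- eoat.ungrasp() and eoat.close_gripper(effort=None): open the fingers fully, or close them until they stop; effort is the grip in N (None keeps the last).
- env.wait(seconds).
- env.inverse_kinematics(position, orientation): joint angles nearest the present ones, or None.
- env.state(): the state.
- snapshot(name): name is "scene" or "top" or "wrist"; returns the picture (400x640x3 uint8, red, green, blue); there is no depth.
- calibration(name): a dict with "fx", "fy", "cx", "cy" (pixels), "xyz" and "rotation" of the camera in the world. Camera axes: x right, y up, looking along -z (the intrinsics and any distortion apply to the point x, -y, -z); pixel columns grow to the right and rows downward; lengths in m; the calibration is good to about 2 mm. The wrist camera is an equidistant fisheye: a pixel r from the principal point sees the ray r / f radians off the axis. A picture is of the moment at which its call begins: read the wrist's pose just before it. calibration takes no time and is no camera call; for the wrist camera it gives the pose at the moment of the call.
A pose or a line that the arm cannot do raises env.Unreachable and nothing moves.
- order.job_done(): hands the job in, once; it reports no verdict.
Trained networks look in the newest picture that a camera, given by its name, has taken for a name from the list of things; names that differ only in an ending like _2 or _b are one class to them, and where a whole thing is asked for, a point or a joint stands for the part that bears it (a point fixed in the world has none). Each returns a list of dicts, best first, with "score" (0 to 1); they miss things now and then, are a little off and sometimes report something else, mostly with a low value. They report only what shows in the picture. A call takes as long as a camera call.
- finder.recognise(camera, query): "bbox" ([left, top, right, bottom] in pixels, round what is visible of it).
The state is a dict: "clock": time; "joint_pos": joint angles; "qd": joint speeds; "joint_torque": joint torques, N m; "eef_pos": TCP position; "ee_rot": TCP orientation; "force": force on the tool from outside, world axes, zero at the start; "ft_torque": the same for the moment, N m; "opening": finger opening in m.
Only numpy, scipy, OpenCV 4.12 (cv2) and the standard library are available. Lean on these libraries where they do the work, as an engineer would, in place of code of your own. Each camera call takes 0.05 s, during which the arm holds its last target.

## Task

Stand the red tail section upright on the clamp's wooden rest, centred between the two jaws, and let go of it. Then squeeze the clamp's green trigger again and again until the sliding jaw grips the tail firmly; move the jaw only with the trigger, and do not crush the thin plastic shell by squeezing on after it is tight. Leave the trigger released and the other things on the bench where they are.

Things in the scene. Friction and masses are not known exactly. Their poses are not given: they have to be found in the camera images.
- clamp: One-hand ratchet clamp screwed flat on a fixed plywood board 120 x 300 x 12 mm. Origin at table height; z up, y along the clamp bar. In its frame, mm: wooden rest x -40..40, y -125..-57, top z 20; fixed jaw x -18..18, grey with rubber face at y -125 looking to +y, top z 50; grey housing x -22..22, y 0..85, top z 70. The green trigger lies on the -y side of the fixed handle.
- handle_mid (a point): Middle of the fixed grey handle's face that looks to the trigger (clamp frame x -80, y 65, z 42 mm). The handle sticks out of the housing to the clamp's -x: 120 mm long, 20 mm thick, 25 to 60 mm above the table. Axes as the clamp's. The clamp is screwed down, so instead of squeezing round the handle, shut fingers may draw the trigger towards it from the trigger's -y side.
- clamp_spot (a point): Point on top of the wooden rest (20 mm above the table) where the middle of the tail's underside lies when the tail is centred and against the fixed jaw. Axes as the clamp's; the tail's length goes along x, either way round. Standing up to 10 mm farther to +y is fine: the sliding jaw pushes the tail up to the fixed jaw.
- jaw: Sliding grey jaw with black rubber pad, 36 mm wide, 26 high, 22 thick, on a toothed steel bar (33 to 44 mm above the table) through the housing. Origin: centre of the pad's face, 37 mm above the table; axes as the clamp's. Closes to -y; opening between the jaws 52 to 66 mm at the start. A 13 N friction brake holds it; pad stiffness about 6 N per mm; grip left after release at most 13 N.
- trigger (a joint): Angle of the green trigger, rad: 0 released, 0.36 at its stop. Vertical hinge at x -12, y 22 mm in the clamp's frame; squeezing swings the free end to the clamp's +y, towards the handle; a spring returns it. The jaw moves 30 mm per rad, less up to 4 mm until the pawl finds a tooth: 6 to 10 mm a full squeeze. Let it return to 0 between squeezes; several are needed.
- trigger_grip (a point): Point on the trigger's outer (-y) face, 75 mm from its hinge, 42 mm above the table; moves with it. Trigger 12 mm thick, 106 long, 25 to 60 mm above the table. Force needed here: 8 to 11 N while the jaw runs free, about 12 N at 8 N of grip on the tail, 15 N at 16 N; at 18 N or more it is crushed. Stop when it pushes back with 13 to 15 N. Axes as the clamp's when released.
- tail: Red plastic tail section of a model helicopter, about 0.14 kg. Origin: centre of its underside; x along its length, z up. Beam 120 (x) x 26 (y) x 34 (z) mm with a white band; on it, in the middle, an upright fin 52 (x) x 12 (y) mm, from 34 to 94 mm above the underside, to hold it by; grey tailplane 18 x 70 x 4 mm at x +50, 26 mm up. Thin shell: a jaw force over 25 N crushes it.
- jar: White lidded jar, 66 mm diameter, 62 mm high, origin at the centre of its underside. Leave it alone.
- bit_case: Yellow flat case, 52 x 85 x 21 mm, origin at the centre of its underside. Leave it alone.
- screwdriver: Screwdriver with blue handle, 160 mm long, lying beyond the clamp. Leave it alone.

How it is judged:
By the outcome, as a careful person would: the job done as asked, in the order asked, and still so for the second after the job is handed in, with the robot touching nothing.
It also fails if it takes over 64 s, if anything falls off the work surface, if the arm or the gripper's body presses on something with over 40 N, if the wrist force passes 120 N, or if a joint passes its speed limit or range.

## Working session

There is one attempt and no reset: what is moved stays moved. The work goes in short steps, each a Python script; the robot and the scene stay as the last script left them, time stands still between calls to the robot, and variables do not carry over. Pictures are saved under pics/ and viewed, and the job is handed in when it is done.

```bash
ls; mkdir -p pics
python3 - <<'E'
from station import env, eoat, snapshot, calibration, order, finder
import cv2
for n in ["scene","top","wrist"]:
    im=snapshot(n); cv2.imwrite(f"pics/{n}0.png",im[:,:,::-1]); c=calibration(n); print(n,c)
    for q in ["clamp","tail","jaw","trigger","jar","bit_case","screwdriver"]:
        r=finder.recognise(n,q); print(q,[(round(d['score'],2),[round(x) for x in d['bbox']]) for d in r[:2]])
print(env.state())
E
```

```text
pics
scene {'fx': 419.70611671908085, 'fy': 419.70611671908085, 'cx': 319.7627594052842, 'cy': 197.28972167734634, 'xyz': array([ 1.21173805, -0.41642335,  0.82586354]), 'rotation': array([0.81968383, 0.33889941, 0.1748325 , 0.42743327])}
clamp [(0.61, [213, 172, 336, 272])]
tail [(0.7, [398, 153, 427, 198])]
jaw [(0.63, [254, 196, 325, 237])]
trigger [(0.63, [254, 187, 281, 207]), (0.32, [215, 166, 335, 278])]
jar [(0.73, [346, 139, 371, 166]), (0.6, [254, 186, 280, 208])]
bit_case [(0.88, [181, 190, 218, 218])]
screwdriver [(0.63, [329, 256, 369, 306])]
top {'fx': 495.37620445742937, 'fy': 495.37620445742937, 'cx': 317.1261460277813, 'cy': 202.7328596925812, 'xyz': array([0.35504171, 0.00629501, 1.23534281]), 'rotation': array([-0.70055324, -0.06942598,  0.06016569,  0.70766184])}
clamp [(0.62, [304, 182, 429, 267])]
tail [(0.62, [194, 156, 226, 211])]
jaw [(0.81, [302, 197, 394, 213])]
trigger [(0.81, [350, 217, 364, 252])]
jar []
bit_case [(0.87, [401, 273, 439, 296])]
screwdriver []
wrist {'fx': 309.70691628693146, 'fy': 309.70691628693146, 'cx': 318.9572155755939, 'cy': 202.134
[... 190 characters left out ...]
e []
screwdriver []
{'clock': 1.2, 'joint_pos': array([-1.20001902e+00,  2.40607796e-01,  4.99992073e-03,  1.33520840e+00,
       -9.24557007e-06,  1.57082821e+00]), 'qd': array([-8.85227776e-04, -8.01862070e-04,  2.88590094e-04,  4.46174446e-04,
       -1.32810788e-04,  5.99160186e-05]), 'joint_torque': array([ 6.80215562e-04, -3.72221982e+01,  2.52690822e+01,  1.38861069e-03,
       -6.17813214e-06,  9.15415626e-06]), 'eef_pos': array([ 0.18116628, -0.46602057,  0.25330254]), 'ee_rot': array([-0.13032255, -0.69498785, -0.13033521,  0.69499687]), 'force': array([-0.1906798 , -0.30777217, -0.02433253]), 'ft_torque': array([0.00517381, 0.02302342, 0.05111733]), 'opening': 0.08540783974511353}
```

Run:
```python
import cv2
a=cv2.imread('pics/top0.png'); 
cv2.imwrite('pics/topz.png',cv2.resize(a[140:310,180:450],None,fx=2.9,fy=2.9,interpolation=cv2.INTER_CUBIC))
a=cv2.imread('pics/scene0.png'); 
cv2.imwrite('pics/scenez.png',cv2.resize(a[120:320,170:440],None,fx=2.9,fy=2.9,interpolation=cv2.INTER_CUBIC))
```

```text
(no output)
```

View pics/topz.png

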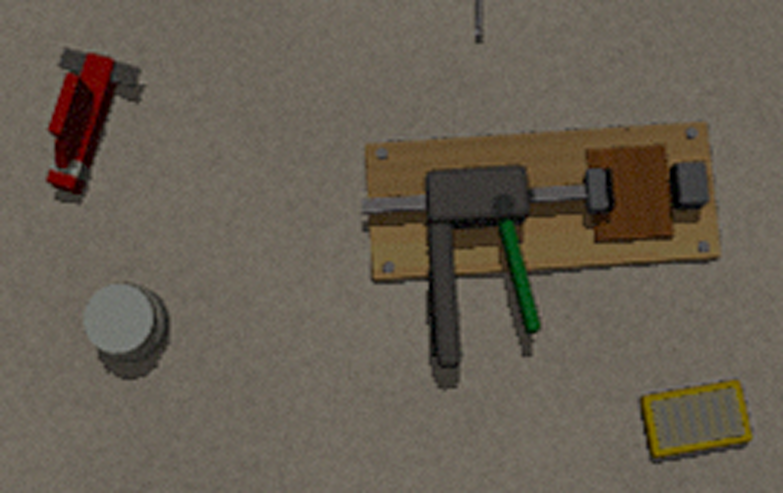

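View pics/scenez.png

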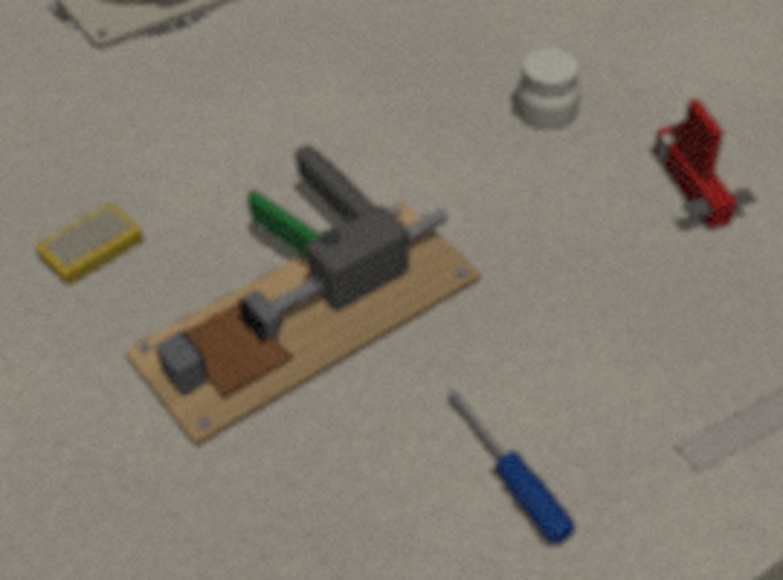

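View pics/top0.png

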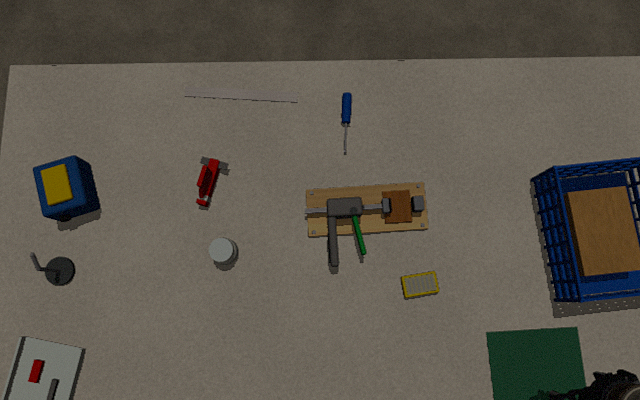

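```bash
cat > h.py <<'E'
import numpy as np, cv2
from scipy.spatial.transform import Rotation as R
from scipy.optimize import least_squares
def rq(q): return R.from_quat(np.array(q)[[1,2,3,0]])
def q_of(r):
    x=r.as_quat(); return [x[3],x[0],x[1],x[2]]
def project(c,P,fish=False):
    P=np.atleast_2d(P); v=rq(c['rotation']).inv().apply(P-c['xyz'])
    a,b,d=v[:,0],-v[:,1],-v[:,2]
    if fish:
        r=np.hypot(a,b); th=np.arctan2(r,d); s=th/np.maximum(r,1e-9)
        return np.c_[c['cx']+c['fx']*s*a,c['cy']+c['fy']*s*b]
    return np.c_[c['cx']+c['fx']*a/d,c['cy']+c['fy']*b/d]
def ray(c,uv,fish=False):
    x=(uv[0]-c['cx'])/c['fx']; y=(uv[1]-c['cy'])/c['fy']
    if fish:
        r=np.hypot(x,y); v=np.array([np.sin(r)*x/r,np.sin(r)*y/r,np.cos(r)])
    else: v=np.array([x,y,1.])
    return rq(c['rotation']).apply([v[0],-v[1],-v[2]])
def at_z(c,uv,z,fish=False):
    d=ray(c,uv,fish); return c['xyz']+d*(z-c['xyz'][2])/d[2]
def T(pose,P):
    x,y,a=pose; P=np.atleast_2d(P).astype(float); c,s=np.cos(a),np.sin(a)
    return np.c_[x+c*P[:,0]-s*P[:,1], y+s*P[:,0]+c*P[:,1], P[:,2]]
def fit(obs,p0):
    """obs: list of (cal,fish,pts_m,uv)"""
    f=lambda p: np.concatenate([((project(c,T(p,P),fi)-uv)/c['fx']*1000).ravel() for c,fi,P,uv in obs])
    r=least_squares(f,p0,loss='soft_l1',f_scale=2.); return r.x,f(r.x).reshape(-1,2)
# tool down with tool y (jaw axis) at world yaw a: x=-z, y=(cos a, sin a,0)
def down(a,tilt=0):
    y=np.array([np.cos(a),np.sin(a),0]); x=np.array([0,0,-1.]); z=np.cross(x,y)
    return q_of(R.from_matrix(np.c_[x,y,z]))
E
cat > a.py <<'E'
from h import *
from station import calibration
ct=calibration('top'); cs=calibration('scene')
zt=lambda L:np.array(L)/2.9+[180,140]-0.3; zs=lambda L:np.array(L)/2.9+[170,120]-.3
B=np.array([[60,150,12],[60,-150,12],[-60,-150,12],[-60,150,12]])/1000
ut=zt([(366,144),(709,123),(719,257),(373,282)])
us=zt([(0,0)])
p,r=fit([(ct,0,B,ut)],[.34,-.12,-.06]); print('clamp top',p,r.round(1).tolist())
Bs=B[[1,2]]; us=zs([(197,444),(128,354)])
p2,r=fit([(ct,0,B,ut),(cs,0,Bs,us)],p); print('clamp both',p2,r.round(1).tolist())
# tail: beam top ends centre (z34) : +x end top (98,55); -x end (66,183)
e=[at_z(ct,zt([(98,56)])[0],.034),at_z(ct,zt([(66,185)])[0],.034)]; print(e, np.linalg.norm(e[0]-e[1]))
d=e[0]-e[1]; print('tail',(e[0]+e[1])/2,np.arctan2(d[1],d[0]))
E
python3 a.py; python3 -c "
from station import env
from h import *
s=env.state(); print(rq(s['ee_rot']).as_matrix().round(3))
from station import calibration
c=calibration('wrist'); Rm=rq(s['ee_rot']); print(Rm.inv().apply(c['xyz']-s['eef_pos']), (Rm.inv()*rq(c['rotation'])).as_matrix().round(3))"
```

```text
clamp top [ 0.56490168 -0.10225216  0.05390949] [[-1.1, 0.1], [-0.4, -0.7], [2.6, 1.2], [-0.3, -0.6]]
clamp both [ 0.56797058 -0.10154092  0.07158562] [[-2.4, -0.1], [-2.2, -5.0], [2.5, -3.5], [0.2, -1.0], [-1.3, -4.3], [-4.8, -5.0]]
[array([0.69294905, 0.28080875, 0.034     ]), array([0.57944504, 0.30483937, 0.034     ])] 0.11601995079366344
tail [0.63619704 0.29282406 0.034     ] -0.20863522157767733
[[-0.     0.362 -0.932]
 [ 0.    -0.932 -0.362]
 [-1.    -0.     0.   ]]
[-0.11959337  0.00111715 -0.07121457] [[-0.001  0.28  -0.96 ]
 [ 1.     0.001 -0.001]
 [ 0.001 -0.96  -0.28 ]]
```

```bash
cat > b.py <<'E'
from station import env, eoat, snapshot, calibration, order, finder
from h import *
import pickle
def shot(n,tag):
    c=calibration(n); im=snapshot(n); cv2.imwrite(f'pics/{tag}.png',im[:,:,::-1]); pickle.dump(c,open(f'pics/{tag}.pkl','wb'))
    return c
for tag,pos,a in [('wc',[.55,-.12,.30],np.pi/2),('wt',[.62,.287,.26],np.pi/2-.21)]:
    try:
        env.move_ptp(pos,down(a)); env.wait(.15)
        shot('wrist',tag); s=env.state(); print(tag,s['clock'],s['eef_pos'],s['joint_pos'].round(2))
        for q in ["clamp","tail","jaw","trigger"]:
            r=finder.recognise('wrist',q); print(q,[(round(d['score'],2),[round(x) for x in d['bbox']]) for d in r[:2]])
    except env.Unreachable as e: print(tag,'unreach',e)
E
python3 b.py
```

```text
wc 3.2417 [ 0.54971333 -0.12083682  0.29997115] [-0.22  0.36  0.28  1.5  -0.   -0.21]
clamp [(0.85, [225, 73, 450, 226])]
tail [(0.89, [531, 190, 594, 260])]
jaw [(0.65, [286, 174, 448, 206])]
trigger [(0.78, [338, 91, 366, 174])]
wt 5.175 [0.62052627 0.28561287 0.26050529] [ 0.43  0.63  0.62  1.56 -0.    0.64]
clamp [(0.6, [19, 94, 156, 248])]
tail [(0.61, [294, 136, 358, 236])]
jaw [(0.6, [36, 172, 136, 223]), (0.31, [37, 125, 75, 188])]
trigger [(0.98, [34, 125, 74, 187])]
```

Run:
```python
import cv2
a=cv2.imread('pics/wc.png'); 
cv2.imwrite('pics/wcz.png',cv2.resize(a[60:240,215:460],None,fx=3.2,fy=3.2,interpolation=cv2.INTER_CUBIC))
a=cv2.imread('pics/wt.png'); 
cv2.imwrite('pics/wtz.png',cv2.resize(a[120:260,260:400],None,fx=4,fy=4,interpolation=cv2.INTER_CUBIC))
```

```text
(no output)
```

View pics/wcz.png

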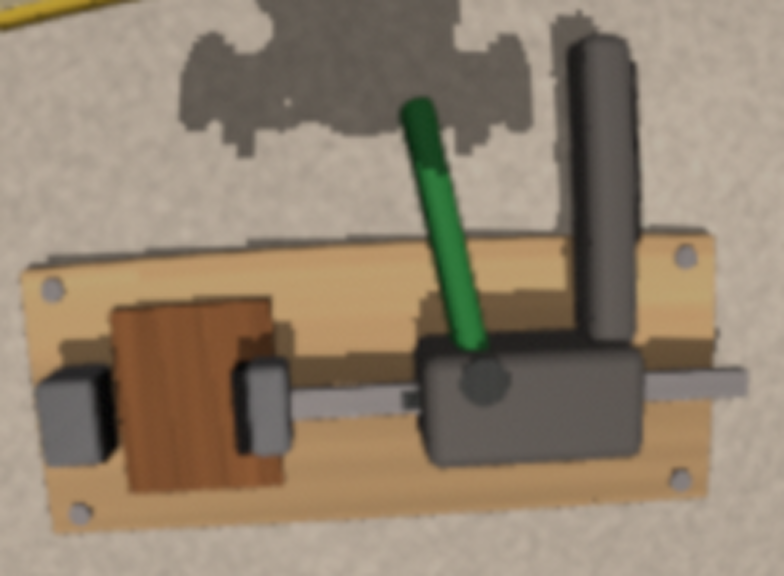

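View pics/wtz.png

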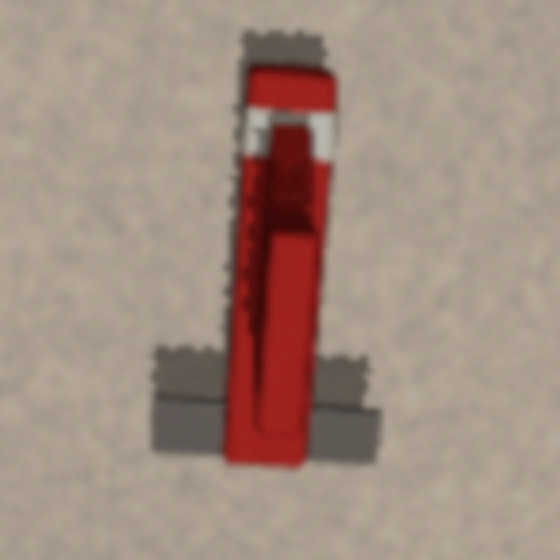

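```bash
cat > c.py <<'E'
from h import *
import pickle
from a import ct,cs,B,ut,zs
cw=pickle.load(open('pics/wc.pkl','rb')); cq=pickle.load(open('pics/wt.pkl','rb'))
z=lambda L,s,o:(np.array(L,float)+.5)/s-.5+np.array(o)
Bw=np.array([[60,-150,12],[60,150,12],[-60,-150,12],[-60,150,12],[-40,-125,20],[-40,-57,20],[40,-125,20],[40,-57,20],[-22,0,70],[22,0,70],[22,85,70],[-22,85,70]])/1000
uw=z([(55,531),(706,496),(23,270),(714,235),(112,311),(270,298),(131,492),(284,484),(420,350),(433,465),(640,457),(640,348)],3.2,(215,60))
p,r=fit([(cw,1,Bw,uw)],[.565,-.102,.06]); print('clamp wrist',p,r.round(1).tolist())
Tp=np.array([[60,-13,34],[60,13,34],[-26,-6,94],[-26,6,94],[26,-6,94],[26,6,94],[59,-35,28],[41,-35,28],[59,35,28],[41,35,28],[-60,-13,34],[-60,13,34]])/1000
uq=z([(226,462),(305,465),(275,235),(315,237),(262,432),(305,434),(152,452),(153,396),(377,462),(380,408),(250,70),(335,72)],4,(260,120))
t,r=fit([(cq,1,Tp,uq)],[.636,.293,-.2]); print('tail',t,r.round(1).tolist())
print('cam',cq['xyz'])
print('tail in top px', project(ct,T(t,Tp[[0,1,10,11]])))
# jaw face top edge z50? and trigger
ji=lambda P:T([0,0,-p[2]],P-np.array([p[0],p[1],0]))
for n,uv,zz in [('jaw pad top -x',(240,362),.05),('jaw pad top +x',(247,452),.05),('jaw pad/grey -x',(250,362),.05),('trig tip L',(401,104),.06),('trig tip R',(433,102),.06),('trig root L',(455,350),.06),('trig root R',(487,345),.06),('handle tip L',(575,45),.06),('handle tip R',(630,45),.06),('fj',(103,462),.05),('fj',(93,372),.05)]:
    P=at_z(cw,z(uv,3.2,(215,60)),zz,1); print(n,(T([0,0,-p[2]],[P-[p[0],p[1],0]])*1000).round(1))
print('spot',T(p,[[0,-.112,.02]]),'grip h',T(p,[[-.08,.065,.042]]))
E
python3 c.py
```

```text
clamp top [ 0.56490168 -0.10225216  0.05390949] [[-1.1, 0.1], [-0.4, -0.7], [2.6, 1.2], [-0.3, -0.6]]
clamp both [ 0.56797058 -0.10154092  0.07158562] [[-2.4, -0.1], [-2.2, -5.0], [2.5, -3.5], [0.2, -1.0], [-1.3, -4.3], [-4.8, -5.0]]
[array([0.69294905, 0.28080875, 0.034     ]), array([0.57944504, 0.30483937, 0.034     ])] 0.11601995079366344
tail [0.63619704 0.29282406 0.034     ] -0.20863522157767733
clamp wrist [ 0.56550428 -0.09070711  0.05316301] [[23.9, 1.0], [30.6, -0.4], [23.4, -5.7], [32.1, -2.9], [-9.1, -2.3], [-3.8, -0.9], [-7.8, 0.9], [-4.3, 1.0], [-1.3, 5.2], [-10.4, 7.3], [3.7, 2.9], [6.3, -2.3]]
tail [ 0.63715268  0.29305928 -0.27280376] [[-2.7, 3.3], [2.8, 4.6], [-4.2, -5.7], [4.5, -4.8], [-5.1, 1.9], [-0.8, 2.3], [-0.4, -0.5], [0.5, 0.1], [1.3, 1.4], [3.5, 0.8], [-2.3, -4.6], [4.3, -1.3]]
cam [0.55157066 0.29942898 0.38008835]
tail in top px [[219.99397328 159.51382907]
 [210.14887098 156.94456965]
 [205.68989404 204.87860622]
 [195.69704375 202.20744694]]
jaw pad top -x [[-19.4 -66.4  50. ]]
jaw pad top +x [[ 16.3 -66.5  50. ]]
jaw pad/grey -x [[-19.2 -62.6  50. ]]
trig tip L [[-112.4   -1.5   60. ]]
trig tip R [[-112.7   10.    60. ]]
trig root L [[-21.4  14.3  60. ]]
trig root R [[-22.8  26.3  60. ]]
handle tip L [[-133.2   63.2   60. ]]
handle tip R [[-133.6   84.3   60. ]]
fj [[  17.2 -124.4   50. ]]
fj [[ -19.3 -124.2   50. ]]
spot [[ 0.57145573 -0.20254888  0.02      ]] grip h [[ 0.48216334 -0.03004998  0.042     ]]
```

```bash
cat >> c.py <<'E'
print('-----')
P2=Bw[4:]; u2=uw[4:]
P2=np.vstack([P2,np.array([[18,-125,50],[-18,-125,50]])/1000]); u2=np.vstack([u2,z([(103,462),(93,372)],3.2,(215,60))])
p,r=fit([(cw,1,P2,u2)],p); print('clamp wrist',p,r.round(1).tolist())
for n,uv,zz in [('jaw pad top -x',(240,362),.05),('jaw pad top +x',(247,452),.05),('jaw pad/grey -x',(250,362),.05),('trig tip L',(401,104),.06),('trig tip R',(433,102),.06),('trig root L',(455,350),.06),('trig root R',(487,345),.06),('handle tip L',(575,45),.06),('handle tip R',(630,45),.06),('fj',(103,462),.05),('fj',(93,372),.05),('b',(55,531),.012),('b',(706,496),.012)]:
    P=at_z(cw,z(uv,3.2,(215,60)),zz,1); print(n,(T([0,0,-p[2]],[P-[p[0],p[1],0]])*1000).round(1))
print('spot',T(p,[[0,-.112,.02]]),'grip h',T(p,[[-.08,.065,.042]]))
E
python3 c.py | sed -n '/-----/,$p'
```

```text
-----
clamp wrist [ 0.56467275 -0.08953624  0.05592687] [[-6.6, -3.5], [-1.2, -2.6], [-4.9, -0.2], [-1.3, -0.6], [1.8, 3.0], [-7.0, 5.1], [6.9, 0.2], [9.3, -5.1], [1.7, 0.9], [1.1, 2.1]]
jaw pad top -x [[-18.8 -67.6  50. ]]
jaw pad top +x [[ 16.8 -67.8  50. ]]
jaw pad/grey -x [[-18.6 -63.8  50. ]]
trig tip L [[-111.6   -2.4   60. ]]
trig tip R [[-111.9    9.1   60. ]]
trig root L [[-20.6  13.2  60. ]]
trig root R [[-21.9  25.2  60. ]]
handle tip L [[-132.3   62.4   60. ]]
handle tip R [[-132.6   83.4   60. ]]
fj [[  17.6 -125.6   50. ]]
fj [[ -18.9 -125.3   50. ]]
b [[  59.4 -162.5   12. ]]
b [[ 60.3 133.3  12. ]]
spot [[ 0.57093329 -0.20136113  0.02      ]] grip h [[ 0.48116448 -0.02910968  0.042     ]]
```

```bash
cat > d.py <<'E'
from b0 import *
t=[.6370,.2930,-.272]
q=down(np.pi/2+t[2])
env.move_ptp([t[0],t[1],.15],q)
g=env.move_linear([t[0],t[1],.075],vel=.12,guard=10); s=env.state(); print(g,s['eef_pos'],s['force'],s['clock'])
if not g:
    eoat.close_gripper(22); s=env.state(); print('open',s['opening'],s['force'],s['clock'])
    env.move_linear([t[0],t[1],.16],vel=.15); s=env.state(); print(s['opening'],s['force'],s['clock'])
    shot('scene','s1'); shot('wrist','w1')
E
sed '/^for tag/,$d' b.py > b0.py; python3 d.py
python3 - <<'E'
import cv2
a=cv2.imread('pics/s1.png')[40:300,300:560]; b=cv2.imread('pics/w1.png')[60:400,150:490]
import numpy as np
cv2.imwrite('pics/m1.png',np.hstack([cv2.resize(a,(395,395)),cv2.resize(b,(395,395))]))
E
```

```text
False [0.63793833 0.29344265 0.07668688] [ 0.30340043  0.40458907 -0.41913514] 6.675
open 0.011443893428755446 [ 0.17226928 -0.11829998  0.13988096] 7.3333
0.011358911557125902 [-0.48752586 -0.40904215 -1.7326443 ] 8.05
```

View pics/m1.png

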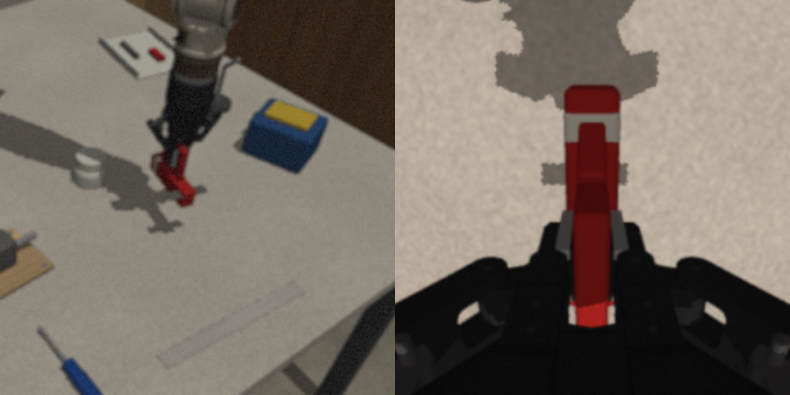

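Run:
```python
import cv2
a=cv2.imread('pics/w1.png')[120:350,260:380]
cv2.imwrite('pics/w1z.png',cv2.resize(a,None,fx=2.6,fy=2.6,interpolation=cv2.INTER_CUBIC))
import pickle
from h import *
from station import env
print(env.state()['eef_pos'])
c=pickle.load(open('pics/w1.pkl','rb'))
for z0 in [.084]:
  P=np.array([[-60,-13,34],[-60,13,34],[-60,-13,0],[-60,13,0],[-26,-6,94],[-26,6,94],[-26,-6,34],[60,-13,34],[60,13,34],[41,35,28]])/1000+[0,0,z0]
  print(((project(c,T([.637,.293,-.272],P),1)-[260,120]+.5)*2.6-.5).round())
```

```text
[0.6359759  0.29249335 0.15783318]
[[ 97.  42.]
 [228.  42.]
 [107.  32.]
 [216.  32.]
 [121. 327.]
 [210. 327.]
 [133. 207.]
 [109. 539.]
 [213. 539.]
 [303. 462.]]
```

View pics/w1z.png

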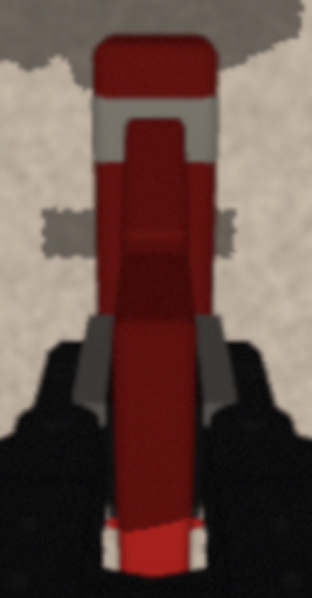

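```bash
cat > e.py <<'E'
from b0 import *
p=[.5647,-.0897,.0555]
q=down(np.pi/2+p[2])
X=T(p,[[0,-.1065,0]])[0]; print(X)
env.move_ptp([X[0],X[1]+.0,.20],q); env.wait(.2); s=env.state(); print(s['eef_pos'],s['force'],s['clock'])
env.move_linear([X[0],X[1],.118],vel=.12); env.wait(.15)
s=env.state(); print(s['eef_pos'],s['force'],s['clock']); f0=s['force'][2]
shot('wrist','w2'); shot('scene','s2'); shot('top','t2')
E
python3 e.py
python3 - <<'E'
import cv2
import numpy as np
a=cv2.imread('pics/s2.png')[150:300,200:350]; b=cv2.imread('pics/w2.png')[60:400,150:490]
cv2.imwrite('pics/m2.png',np.hstack([cv2.resize(a,(395,395)),cv2.resize(b,(395,395))]))
E
```

```text
[ 0.57060772 -0.19603602  0.        ]
[ 0.57100996 -0.19515948  0.19983503] [-0.23742861  0.69208814 -1.83117788] 10.15
[ 0.57143354 -0.19629948  0.1192589 ] [ 0.37416935  0.4966939  -1.87659495] 11.1333
```

View pics/m2.png

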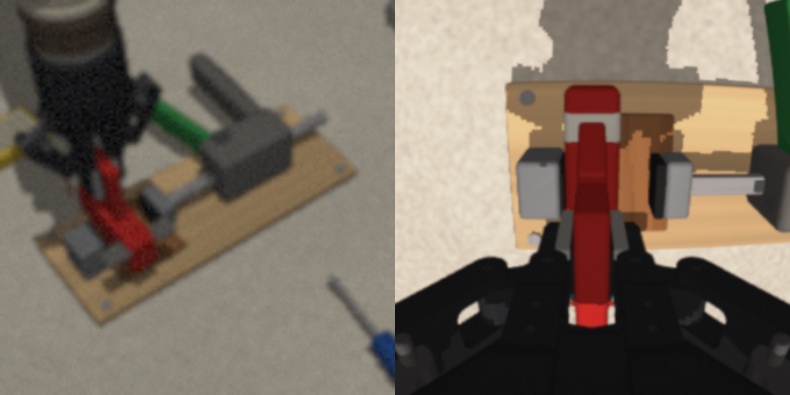

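Run:
```python
import pickle
from h import *
c=pickle.load(open('pics/w2.pkl','rb')); k=340/395
p=[.5647,-.0897,.0555]
for n,uv,z in [('fj1',(167,151),.05),('fj2',(166,218),.05),('fj far',(121,151),.05),('fj far2',(121,218),.05),('sj1',(271,157),.05),('sj2',(276,217),.05),('beamL',(170,120),.077),('beamR',(224,120),.077),('beamend',(197,90),.06),('restR',(278,113),.02),('restR2',(272,230),.02)]:
    P=at_z(c,np.array(uv)*k+[150,60],z,1); print(n,(T([0,0,-p[2]],[P-[p[0],p[1],0]])*1000).round(1))
```

```text
fj1 [[ -22.5 -124.    50. ]]
fj2 [[  17.3 -125.7   50. ]]
fj far [[ -22.6 -149.5   50. ]]
fj far2 [[  17.7 -152.2   50. ]]
sj1 [[-19.2 -67.   50. ]]
sj2 [[ 17.1 -61.6  50. ]]
beamL [[ -43.9 -120.    77. ]]
beamR [[-43.9 -95.5  77. ]]
beamend [[ -56.2 -107.8   60. ]]
restR [[-39.5 -57.4  20. ]]
restR2 [[ 40.8 -56.2  20. ]]
```

```bash
cat > f.py <<'E'
from b0 import *
p=[.5647,-.0897,.0555]
X=T(p,[[0,-.1065,0]])[0]
g=env.move_linear([X[0],X[1],.092],vel=.03,guard=3); s=env.state(); print(g,s['eef_pos'],s['force'],s['clock'])
if g:
    eoat.ungrasp(); s=env.state(); print(s['opening'],s['clock'])
    env.move_linear([X[0],X[1],.20],vel=.15); s=env.state(); print(s['force'],s['clock'])
    shot('wrist','w3'); shot('scene','s3'); shot('top','t3')
E
python3 f.py
python3 - <<'E'
import cv2
import numpy as np
a=cv2.imread('pics/s3.png')[150:300,200:350]; b=cv2.imread('pics/w3.png')[60:400,150:490]
cv2.imwrite('pics/m3.png',np.hstack([cv2.resize(a,(395,395)),cv2.resize(b,(395,395))]))
E
```

```text
True [ 0.57029636 -0.19567712  0.0949152 ] [-0.71937072  1.02638804  3.1383097 ] 12.0
0.0853818805028389 12.7083
[0.08666723 0.09082788 0.08391466] 13.5667
```

View pics/m3.png

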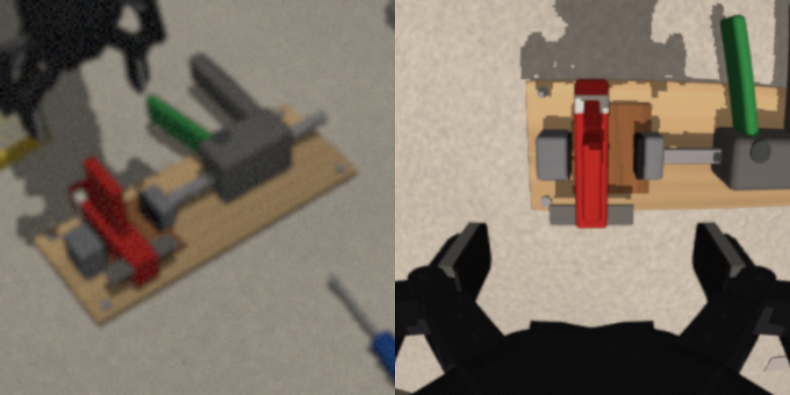

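```bash
cat > trg.py <<'E'
from b0 import *
p=[.5647,-.0897,.0555]
TH0=.184; Z=.052; HALF=.011
def pose(th,gap,z=Z):
    h=np.pi+TH0-th; d=np.array([np.cos(h),np.sin(h)]); n=np.array([-np.sin(h),np.cos(h)])
    c=np.array([-.012,.022])+.075*d+(.006+HALF+gap)*n
    return T(p,[[c[0],c[1],z]])[0], down(h+p[2]), T([0,0,p[2]],[[n[0],n[1],0]])[0]
def go(th,gap,vel,guard=None,z=Z):
    P,q,n=pose(th,gap,z); g=env.move_linear(P,vel=vel,rot=q,guard=guard); return g
def meas(th,gap):
    s=env.state(); _,_,n=pose(th,gap); 
    e=T([0,0,-p[2]],[s['eef_pos']-[p[0],p[1],0]])[0]
    return dict(Fn=round(float(s['force']@n),2),F=s['force'].round(2).tolist(),clampxy=(e*1000).round(1).tolist(),t=round(s['clock'],2))
E
cat > g.py <<'E'
from trg import *
eoat.close_gripper(80)
P,q,n=pose(0,.022,.12); print(P,env.inverse_kinematics(P,q))
env.move_ptp(P,q)
g=go(0,.022,.12,guard=8); env.wait(.15); print('down',g,meas(0,0))
shot('wrist','w4'); shot('scene','s4')
g=go(0,-.008,.03,guard=4); print('contact',g,meas(0,0))
env.wait(.1); print(meas(0,0))
E
python3 g.py
python3 - <<'E'
import cv2
import numpy as np
a=cv2.imread('pics/s4.png')[150:300,200:350]; b=cv2.imread('pics/w4.png')[60:400,150:490]
cv2.imwrite('pics/m4.png',np.hstack([cv2.resize(a,(395,395)),cv2.resize(b,(395,395))]))
E
```

```text
[ 0.48789031 -0.12407761  0.12      ] [-0.24903529  0.34724193 -0.21433413  1.00922027  0.         -2.05933162]
down False {'Fn': -0.21, 'F': [0.25, 0.28, 0.36], 'clampxy': [-77.7, -30.4, 53.0], 't': 16.83}
contact True {'Fn': 3.35, 'F': [1.36, -3.11, 1.96], 'clampxy': [-83.4, -4.9, 51.9], 't': 17.77}
{'Fn': 3.08, 'F': [0.35, -3.09, 2.58], 'clampxy': [-83.4, -5.0, 51.9], 't': 17.87}
```

View pics/m4.png

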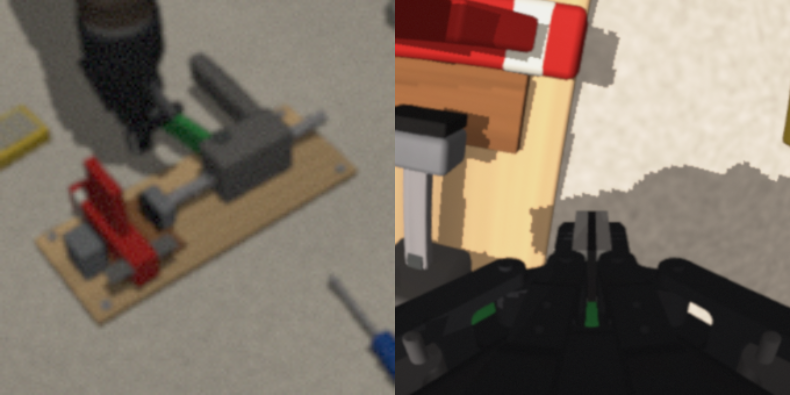

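```bash
cat > g1.py <<'E'
from trg import *
for th in [.1,.2,.27,.32]:
    g=go(th,0,.05,guard=9 if th<.15 else 6); env.wait(.06); print(th,g,meas(th,0))
    if g: break
shot('wrist','w5')
g=go(0,.008,.12); env.wait(.15); print(meas(0,0)); shot('wrist','w6')
E
python3 g1.py
python3 - <<'E'
import cv2
import numpy as np
a=cv2.imread('pics/w5.png')[60:400,150:490]; b=cv2.imread('pics/w6.png')[60:400,150:490]
cv2.imwrite('pics/m5.png',np.hstack([cv2.resize(a,(395,395)),cv2.resize(b,(395,395))]))
E
```

```text
0.1 False {'Fn': 5.41, 'F': [0.31, -5.42, 0.68], 'clampxy': [-85.1, -2.4, 51.9], 't': 18.18}
0.2 False {'Fn': 5.16, 'F': [0.97, -5.13, 0.39], 'clampxy': [-87.3, 4.7, 51.9], 't': 18.53}
0.27 False {'Fn': 6.18, 'F': [0.42, -6.2, 0.81], 'clampxy': [-88.4, 9.9, 51.9], 't': 18.85}
0.32 False {'Fn': 6.58, 'F': [-0.44, -6.56, 0.1], 'clampxy': [-89.1, 13.6, 51.9], 't': 19.16}
{'Fn': -0.82, 'F': [-0.29, 0.77, 0.43], 'clampxy': [-81.7, -15.5, 51.7], 't': 19.82}
```

View pics/m5.png

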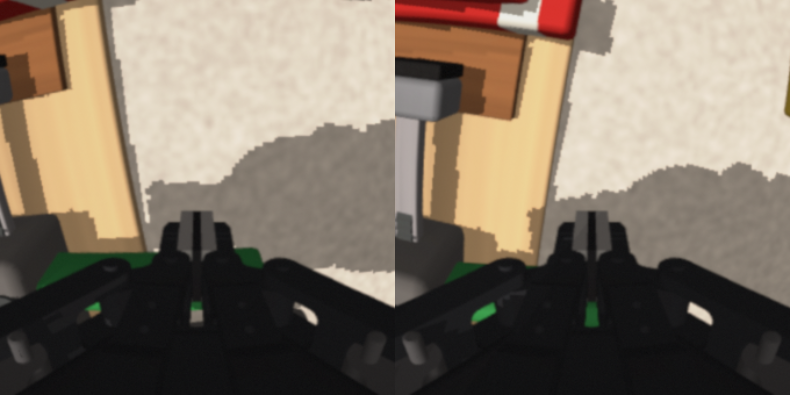

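```bash
cat > jp.py <<'E'
import sys
from b0 import *
def crop(tag): 
    a=cv2.imread(f'pics/{tag}.png')[60:260,60:340]; cv2.imwrite(f'pics/{tag}z.png',cv2.resize(a,None,fx=2.8,fy=2.8,interpolation=cv2.INTER_CUBIC))
for t in sys.argv[1:]: crop(t)
E
python3 jp.py w4 w6
```

```text
(no output)
```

View pics/w4z.png

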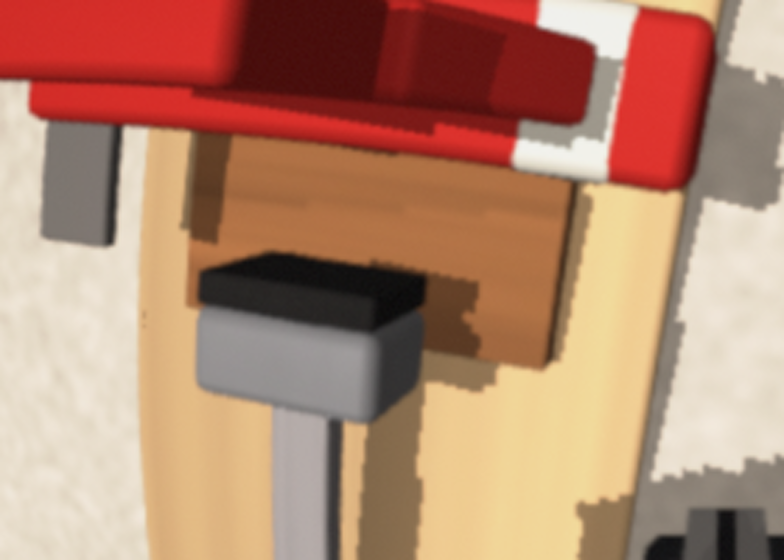

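View pics/w6z.png

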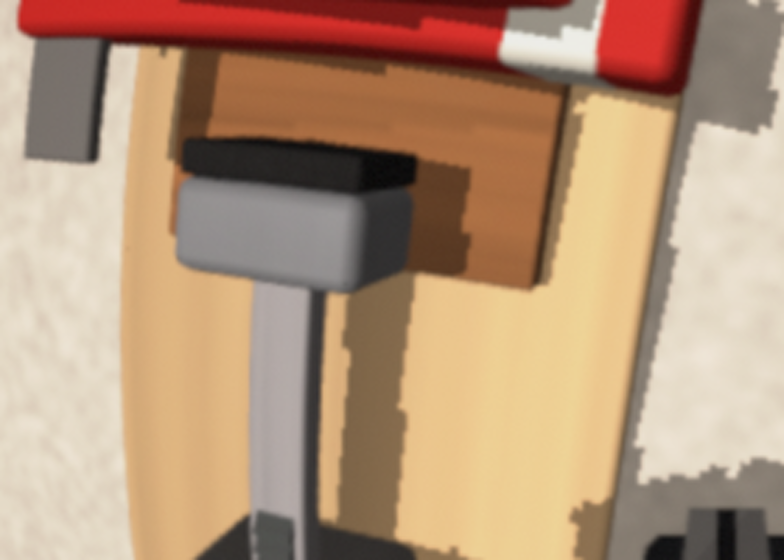

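```bash
cat > g2.py <<'E'
from trg import *
import sys
tags=sys.argv[1:]
for tag in tags:
    g=go(.2,0,.06,guard=13); m=meas(.2,0)
    print(g,m)
    if not g:
        g=go(.365,0,.05,guard=8); print(g,meas(.36,0))
    go(0,.008,.10); env.wait(.2); print(meas(0,0)); shot('wrist',tag)
    if g: break
E
python3 g2.py w7 w8; python3 jp.py w7 w8
```

```text
False {'Fn': 5.24, 'F': [0.75, -5.21, -0.67], 'clampxy': [-86.8, 5.1, 52.2], 't': 20.42}
False {'Fn': 5.57, 'F': [-0.95, -5.5, -1.39], 'clampxy': [-88.9, 17.2, 52.2], 't': 20.82}
{'Fn': -1.08, 'F': [-0.82, 0.91, -0.27], 'clampxy': [-81.4, -15.6, 51.9], 't': 21.53}
False {'Fn': 5.42, 'F': [0.78, -5.39, -2.08], 'clampxy': [-86.7, 4.7, 52.2], 't': 22.12}
False {'Fn': 6.2, 'F': [0.03, -6.25, 1.01], 'clampxy': [-88.9, 17.0, 52.2], 't': 22.52}
{'Fn': 0.44, 'F': [0.1, -0.43, 0.4], 'clampxy': [-81.4, -15.7, 51.9], 't': 23.24}
```

View pics/w8z.png

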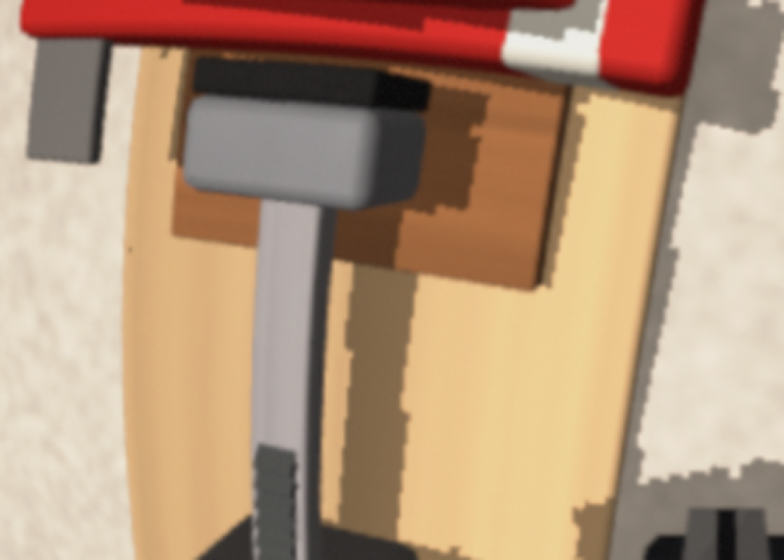

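Run:
```python
import pickle
from h import *
p=[.5647,-.0897,.0555]
for tag,L in [('w4',[('back R',(372,418)),('back L',(200,388)),('pad/grey L',(203,305)),('pad front R',(425,275)),('pad frontL',(275,252))]),('w6',[('back R',(352,290)),('back L',(180,265)),('pad/grey L',(185,180))]),('w8',[('back R',(362,207)),('back L',(188,186)),('pad/grey L',(190,98)),('padfrontR',(430,85)),('padfrontL',(205,58))])]:
    c=pickle.load(open(f'pics/{tag}.pkl','rb'))
    for n,uv in L:
        P=at_z(c,(np.array(uv)+.5)/2.8-.5+[60,60],.05,1); print(tag,n,(T([0,0,-p[2]],[P-[p[0],p[1],0]])*1000).round(1))
```

```text
w4 back R [[-16.5 -53.   50. ]]
w4 back L [[ 16.5 -52.   50. ]]
w4 pad/grey L [[ 16.2 -66.4  50. ]]
w4 pad front R [[-23.3 -76.9  50. ]]
w4 pad frontL [[  2.7 -76.8  50. ]]
w6 back R [[-16.2 -58.4  50. ]]
w6 back L [[ 16.2 -58.   50. ]]
w6 pad/grey L [[ 16.3 -71.8  50. ]]
w8 back R [[-16.1 -71.1  50. ]]
w8 back L [[ 16.1 -71.   50. ]]
w8 pad/grey L [[ 17.5 -85.   50. ]]
w8 padfrontR [[-24.3 -90.1  50. ]]
w8 padfrontL [[ 15.6 -91.5  50. ]]
```

```bash
cat > g3.py <<'E'
from trg import *
import sys
tag=sys.argv[1]; G=float(sys.argv[2])
print(meas(0,0))
g=go(.365,0,.045,guard=G); print(g,meas(.2,0)); env.wait(.05); print(meas(.2,0))
go(0,.008,.10); env.wait(.2); print(meas(0,0)); shot('wrist',tag)
E
python3 g3.py w9 13.3; python3 jp.py w9
```

```text
{'Fn': 0.66, 'F': [0.03, -0.67, 0.9], 'clampxy': [-81.3, -15.7, 52.0], 't': 23.29}
False {'Fn': 9.15, 'F': [0.3, -9.15, -0.99], 'clampxy': [-88.6, 16.2, 52.2], 't': 24.24}
{'Fn': 8.31, 'F': [0.58, -8.3, -1.77], 'clampxy': [-88.6, 16.1, 52.2], 't': 24.29}
{'Fn': 0.59, 'F': [-0.39, -0.7, -0.39], 'clampxy': [-81.4, -15.7, 52.0], 't': 25.01}
```

View pics/w9z.png

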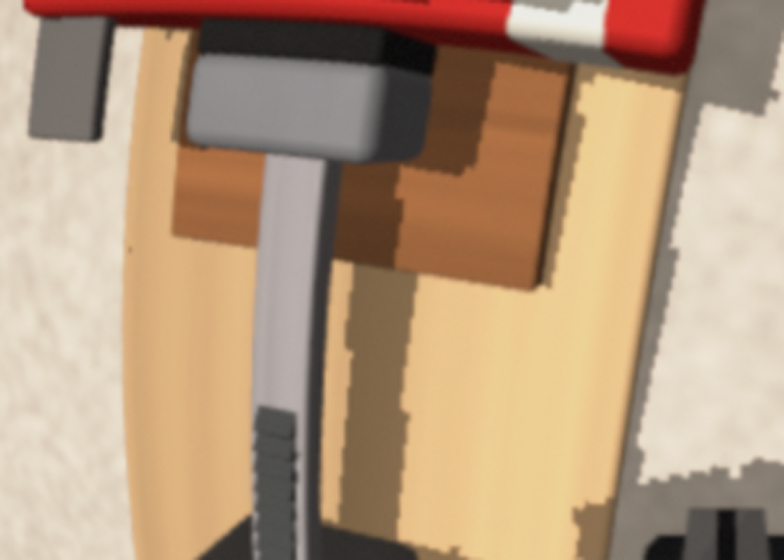

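```bash
sed -i 's/\.045,guard/.03,guard/' g3.py; python3 g3.py w10 13.3; python3 jp.py w10
```

```text
{'Fn': 0.25, 'F': [-0.25, -0.31, 0.14], 'clampxy': [-81.3, -15.7, 52.0], 't': 25.06}
True {'Fn': 5.86, 'F': [1.04, -5.82, 0.68], 'clampxy': [-86.3, 0.3, 52.1], 't': 25.83}
{'Fn': 7.09, 'F': [1.03, -7.05, 0.58], 'clampxy': [-86.2, 0.0, 52.1], 't': 25.88}
{'Fn': -0.61, 'F': [-0.11, 0.61, -0.65], 'clampxy': [-81.5, -15.8, 51.9], 't': 26.47}
```

View pics/w10z.png

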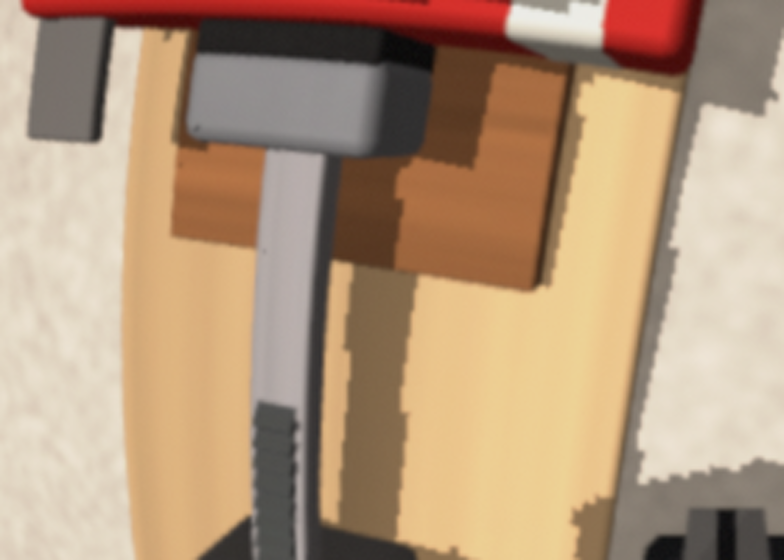

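```bash
cat > g4.py <<'E'
from trg import *
import sys
tag=sys.argv[1]; G=float(sys.argv[2])
env.wait(.2); f0=meas(0,0)['Fn']; print(f0)
go(.04,0,.05,guard=9); print(meas(.1,0))
th=.04
while th<.36:
    th+=.025
    g=go(th,0,.02,guard=6); m=meas(th,0); print(round(th,3),g,m['Fn'],m['clampxy'],m['t'])
    if m['Fn']-f0>G or g: break
env.wait(.1); print(meas(th,0))
go(0,.008,.10); env.wait(.2); print(meas(0,0)); shot('wrist',tag)
E
python3 g4.py w11 13.2; python3 jp.py w11
```

```text
0.54
{'Fn': 1.18, 'F': [0.73, -1.09, -0.97], 'clampxy': [-83.5, -5.8, 52.1], 't': 27.08}
0.065 False 2.82 [-84.1, -4.5, 52.1] 27.33
0.09 False 6.17 [-84.7, -3.2, 52.2] 27.58
0.115 False 7.93 [-85.2, -2.1, 52.2] 27.83
0.14 False 9.55 [-85.7, -1.0, 52.2] 28.08
0.165 False 10.5 [-86.3, 0.5, 52.2] 28.33
0.19 False 11.15 [-86.8, 2.0, 52.2] 28.58
0.215 False 12.15 [-87.2, 3.6, 52.2] 28.83
0.24 False 12.92 [-87.7, 5.1, 52.2] 29.08
0.265 False 5.86 [-88.2, 9.4, 52.2] 29.33
0.29 False 7.88 [-88.5, 10.7, 52.2] 29.58
0.315 False 11.01 [-88.8, 11.9, 52.2] 29.83
0.34 False 12.73 [-89.1, 13.3, 52.2] 30.08
0.365 False 13.67 [-89.4, 14.8, 52.2] 30.33
{'Fn': 13.92, 'F': [-0.4, -13.98, 0.77], 'clampxy': [-89.4, 14.8, 52.2], 't': 30.43}
{'Fn': -0.19, 'F': [0.32, 0.27, 0.83], 'clampxy': [-81.5, -15.6, 51.9], 't': 31.15}
```

View pics/w11z.png

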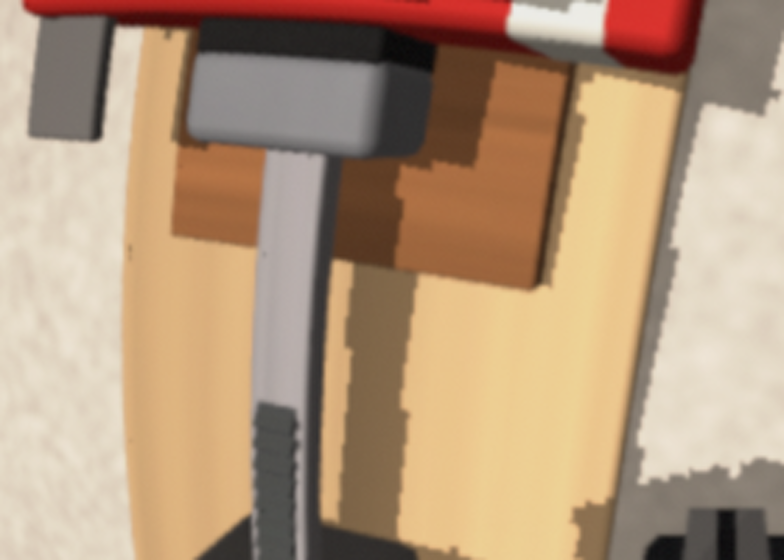

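```bash
cat > i.py <<'E'
from trg import *
go(0,.022,.1); go(0,.022,.15,z=.26); 
env.move_ptp([.50,-.14,.32],down(np.pi/2)); env.wait(.3)
shot('wrist','w12'); shot('scene','s12'); shot('top','t12'); print(env.state()['clock'],env.state()['force'])
E
python3 i.py
python3 - <<'E'
import cv2
import numpy as np
a=cv2.imread('pics/s12.png')[150:300,200:350]; b=cv2.imread('pics/w12.png')[70:270,220:440]
cv2.imwrite('pics/m12.png',np.hstack([cv2.resize(a,(360,360)),cv2.resize(b,(440,400))[:360]]))
E
```

```text
35.05 [ 0.90219989 -0.4921012  -0.05346293]
```

View pics/m12.png

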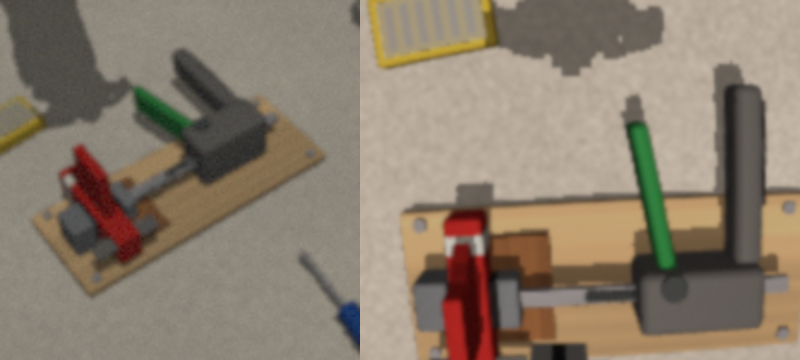

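View pics/w12.png

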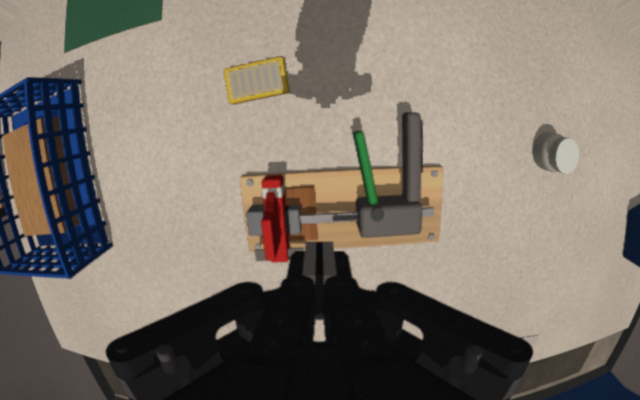

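View pics/t12.png

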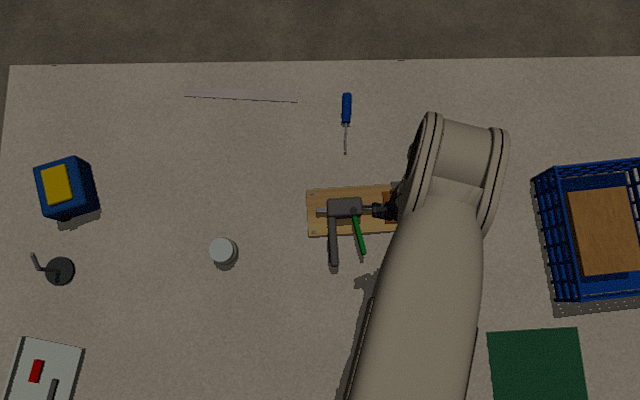

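```bash
python3 -c "
from station import env,order
order.job_done(); print(env.state()['clock'])"
```

```text
the job is handed in; nothing more can be done
the job is handed in; nothing more can be done
```

The tail section is standing upright on the wooden rest, centred and held between the two jaws. I handed the job in at about 35 s, inside the 64 s limit.

- **Tail:** I gripped it by the fin with 22 N and set it down about 5 mm off the fixed jaw. After I let go, pictures showed it upright, and the sliding jaw then pushed it up to the fixed jaw.
- **Clamp:** I drew the trigger with shut fingers for six squeezes, letting it return between them. I stopped when it pushed back with 13.9 N, inside the 13 to 15 N range. It read no more than 14 N at any point I measured, so the crush limit of 18 N was not approached.
- **Last pictures:** The tail is upright between the jaws, the trigger is back at its start, and the robot touches nothing. The jar, bit case and screwdriver look unmoved.

Three checks were less clear:

- **Lower free-running force:** It read 5 to 6.6 N right after each stop, where 8 to 11 N is given.
- **Early stop on the fifth squeeze:** The force guard tripped at 13.3 N, but the reading just after was only 6 to 7 N. I repeated the squeeze slowly to be sure.
- **Drop in the last squeeze:** The force fell from 12.9 to 5.9 N partway, probably the pawl jumping a tooth, then rose to 13.9 N. The jaw stood in the same place before and after this squeeze.

I did not tug on the tail to test the grip.

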